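# Unlock the sandwich press and hold its lid half open

### The arm

A 7-joint arm with a two-finger parallel gripper is mounted at the origin on a cart in front of the work surface, level with it; the furniture and walls round the work are solid. World frame = base frame: x ahead of the robot, y to its left, z up, the work surface at z = 0. Lengths are in m, angles in degrees, forces in N, time in s.
With the tool pointing down it reaches from about 0.35 to 0.9 m from the base axis. Payload 7.2 kg.
Tool frame: the origin (TCP) lies at the very end of the fingers, on their centre line; the grasp point (between the pads) lies 19 mm behind it; z points along the fingers, y is the direction in which the jaws open and shut (so a half turn about z gives the same grasp; the last joint's range is limited). The gripper opens to 85 mm and grips with 20 to 120 N. Pads are 22 mm wide; open, the fingers measure 114 mm over their backs; the gripper's body (76 mm by 85 mm) begins 54 mm behind the grasp point. The pads swing forward as they close: fully open they stand 13 mm farther back than shut.
Start: joints at [63.071, 23.554, -0.728, 91.456, 0.321, 64.991, -4.71], TCP at [0.244, -0.575, 0.231] pointing down, gripper open.
Joint ranges: [-169.25, 169.25], [-16.82, 113.86], [-84.01, 82.57], [7.8, 145.47], [-59.2, 239.2], [7.22, 106.19], [-163.78, 163.78]. Speed limits (degrees/s): [136.94, 136.94, 172.46, 172.46, 180, 180, 180].

### API

Orientations are given as [roll, pitch, yaw] about the fixed x, y, z axes, in that order (R = Rz(yaw) Ry(pitch) Rx(roll)).
In Python, from plant import telemetry, cams, workorder gives the robot as it stands.
- The arm moves only by the tool move_arm, never from a script. Its argument "moves" is a list of rows, each a list of 5 numbers: the shift along the tool's x, y, z in cm, then the turn about the tool's z in rad, then the finger opening in cm, from 0 to 8.54. A call has 1 to 8 rows; each row shifts and turns the commanded pose from where the row before left it, along the tool's axes as they then stand; what a row does not reach is not made up. A row lasts 1/12 s, in which the tool goes at most 41.7 mm and 7.16 degrees, less where a joint would pass 70% of its speed; a pose out of reach is approached as far as the arm can. A call with a gripper value outside its range is refused whole. The fingers move at their own pace and stop on an object; "grip_force" is the grip in N (left out, the last holds). Time passes only in rows, so rows that do not move let the fingers close. It gives the time, the measured TCP pose, the force and the opening at its end, in the units of the state.
- telemetry.state(): the state, without advancing time (a new reading comes with each control period).
- cams.capture(name): name is "side" or "top" or "wrist"; returns a dict with "color" (420x560x3 uint8, red, green, blue), "fx", "fy", "cx", "cy" (pixels), "dist_coeffs" ([k1, k2, p1, p2, k3] as OpenCV has them; the pictures are not rectified), "pose" (4x4, takes a point from camera to world coordinates); the wrist camera has in their place "mount" (4x4, takes a point from camera to tool coordinates, whose origin is the TCP and whose axes are the flange's). Camera axes: x right, y up, looking along -z (the intrinsics and any distortion apply to the point x, -y, -z); pixel columns grow to the right and rows downward; lengths in m; the calibration is good to about 2 mm. A picture is of the moment at which its call begins: read the wrist's pose just before it. There is no depth.
- workorder.job_done(): hands the job in, once; it reports no verdict.
The state is a dict: "t": time; "joints": joint angles; "qvel": joint speeds; "tau": joint torques, N m; "tool_pos": TCP position; "tool_rot": TCP orientation; "ft_force": force on the tool from outside, world axes, zero at the start; "ft_torque": the same for the moment, N m; "finger_gap": opening from 0.0 (shut) to 1.0 (fully open).
Only numpy, scipy, OpenCV 4.12 (cv2) and the standard library are available. Lean on these libraries where they do the work, as an engineer would, in place of code of your own. Each camera call takes 0.05 s, during which the arm holds its last target. There are 200 camera calls.

### The job

I am going to oil the plates of the cold sandwich press: please pull the lid lock on its right-hand side fully forward, towards the handle end, to release the lid, which stays shut meanwhile. Then take the lid by its bar handle, raise it to 45 degrees from shut and hold it still there for me; it falls shut by itself, so finish still holding it by the bar, without letting go. Leave everything else on the worktop where it is.

Things in the scene. Friction and masses are not known exactly. Their poses are not given: they have to be found in the camera images.
- press: Sandwich press: black lower half 210 x 260 mm fixed on the worktop, hinged steel lid (shut: top 113 mm up), bar handle at the front. Along its right-hand side a black lock housing, top 46 mm up, from y = -130 (the lid's wall) to -189 mm. Origin: centre of the lower half's underside, on the worktop. x points from handle end to hinge end (away from the robot, but for yaw), y to its left, z up.
- press_hinge (a point): Middle of the lid's hinge axis, 95 mm behind the press origin and 76 mm up; the axis is parallel to the press's y. Fixed.
- press_lid (a joint): Angle of the lid, rad: 0 shut, grows as the handle end rises, stop at 1.40; 45 degrees is 0.785. Lid and handle weigh 0.6 to 0.95 kg and fall shut from every angle; 3 to 5 N upward at the bar lifts them.
- lid_handle (a point): The lid's round black bar handle, 16 mm across, grip 150 mm long, lying across the press. This point: middle of the bar; when shut 152 mm in front of the press origin, 100 mm up, that is 247 mm before the hinge axis and 24 mm above it. It swings with the lid. Behind the bar is a gap of 41 mm to the lid, below it nothing; steel arms carry it 104 mm either side of its middle.
- lid_lock (a joint): Travel of the lid lock's slide, m: 0 locked (its steel tongue lies over a pin on the lid's side, so the lid cannot rise), 0.030 fully released, at its stop nearest the handle end. It slides along the press's -x, stays where it is left, and 2 to 3 N moves it.
- lock_grip (a point): Point to take on the lid lock's upright grey grip, which is 13 mm thick along the slide and 20 mm wide; the grip's top is 13 mm above this point, the top of its 42 x 26 mm foot 20 mm below. 76 mm above the worktop; locked at x = -12, y = -168 mm from the press origin, it moves with the slide. Fore and aft the grip is free; the tongue leaves it towards the lid, whose wall is 38 mm from this point.
- tomato: Tomato, 64 mm, on the board. Origin: centre of its underside. To be left alone.
- spatula: Spatula, 296 mm long, lying on the wooden board (board 210 x 300 x 22 mm) to the left. Origin: underside, mid-length. To be left alone.
- salt_shaker: Salt shaker, 44 mm across, 90 mm high, standing to the right of the press, behind and outside the lock. Origin: centre of its underside. To be left alone.
- pepper_mill: Wooden pepper mill, 58 mm across, 170 mm high, standing to the left of the press. Origin: centre of its underside. To be left alone.

How it is judged (in metres and radians):
On the way, in this order (a step that is already met when the one before it is completed fails the run):
1. the lid lock is pulled fully forward while the lid is still shut (value of joint lid_lock above 0.025 m and value of joint press_lid below 0.05 rad), for 0.2 s.
2. the lid, held by its bar handle, is up at about 45 degrees (value of joint press_lid between 0.68 and 0.89 rad and contact force between the fingers and press_lid_c0 above 1 N), for 0.3 s.
At the end, for the whole second after the job is handed in: the fingers hold the lid by its bar handle (more than 1 N on the bar), the lid stands still at 45 degrees from shut, 6 degrees either way, and the lid lock is still released (at least 25 of its 30 mm forward) (all of step 2 and value of joint lid_lock above 0.025 m and velocity of joint press_lid between -0.08 and 0.08 rad/s); the arm keeps its last pose, push and grip.
It fails at once if something else on the worktop is shifted by more than 30 mm (distance of any of tomato, spatula, salt_shaker, pepper_mill from where it was at the start of the episode above 0.03 m).
It also fails if it takes over 48 s, if anything falls off the work surface, if the arm or the gripper's body presses on something with over 40 N, if the wrist force passes 120 N, or if a joint passes its speed limit or range.

## Working session

There is one attempt and no reset: what is moved stays moved. The work goes in short steps, Python scripts to look and compute and a tool call to move; the robot and the scene stay as the last step left them, time stands still between calls to the robot, and variables do not carry over. Pictures are saved under pics/ and viewed, about 8 in all and at most 12, crops included, and the job is handed in when it is done.

Besides the shell and the picture viewer there is one more tool, called by a JSON object that holds its "op" and its "data". move_arm: Moves the arm, as the interface text tells. Its arguments: {"type":"object","properties":{"moves":{"type":"array","items":{"type":"array","items":{"type":"number"}}},"grip_force":{"type":"number"}},"required":["moves"]}

```bash
mkdir -p pics; ls; cat > h.py <<'E'
import numpy as np, cv2, json
from scipy.spatial.transform import Rotation as R
from plant import telemetry, cams, workorder
def cap(n,f):
    s=telemetry.state(); c=cams.capture(n)
    cv2.imwrite('pics/'+f,c['color'][:,:,::-1])
    P=np.array(c['pose']) if 'pose' in c else tool(s)@np.array(c['mount'])
    return c,P
def tool(s):
    T=np.eye(4); T[:3,:3]=R.from_euler('xyz',s['tool_rot'],degrees=True).as_matrix(); T[:3,3]=s['tool_pos']; return T
def K(c): return np.array([[c['fx'],0,c['cx']],[0,c['fy'],c['cy']],[0,0,1.]])
def ray(c,P,uv):
    p=cv2.undistortPoints(np.array([[uv]],float),K(c),np.array(c['dist_coeffs']))[0,0]
    return P[:3,3],P[:3,:3]@np.array([p[0],-p[1],-1.])
def onz(c,P,uv,z):
    o,d=ray(c,P,uv); return o+d*(z-o[2])/d[2]
def proj(c,P,X):
    q=np.linalg.inv(P)@np.append(X,1); q=q[:3]*[1,-1,-1]
    return cv2.projectPoints(q[None],np.zeros(3),np.zeros(3),K(c),np.array(c['dist_coeffs']))[0][0,0]
E
python3 - <<'E'
from h import *
for n in('top','side'):
    c,P=cap(n,n+'0.png'); print(n,P.round(3).tolist(),c['fx'])
s=telemetry.state();print(s)
E
```

```text
pics
top [[-0.021, 0.993, -0.114, 0.376], [-1.0, -0.019, 0.018, 0.091], [0.015, 0.114, 0.993, 1.391], [0.0, 0.0, 0.0, 1.0]] 408.4627573041428
side [[0.923, 0.343, -0.174, 0.324], [-0.384, 0.826, -0.412, -0.331], [0.003, 0.447, 0.894, 0.996], [0.0, 0.0, 0.0, 1.0]] 380.2054445252523
{'t': 0.1, 'joints': array([63.07105205, 23.59679347, -0.72768538, 91.49999993,  0.31926998,
       64.9895367 , -4.70740287]), 'qvel': array([ 0.00084682, -0.09942112,  0.05269801, -0.21032188, -0.08291092,
        0.03424132,  0.04072464]), 'tau': array([ 2.09653706e-03, -6.01833415e+01,  6.84015770e-01, -3.00091267e+01,
        1.39757784e-02,  6.48844172e-03, -2.09806308e-05]), 'tool_pos': array([ 0.24421218, -0.57482424,  0.23051709]), 'tool_rot': array([-1.79915820e+02,  4.77338137e-03,  2.30238048e+01]), 'ft_force': array([-0.19529287, -0.4397293 ,  0.50773922]), 'ft_torque': array([-0.03199275,  0.01344639, -0.07407434]), 'finger_gap': 0.9987180707612564}
```

View pics/top0.png

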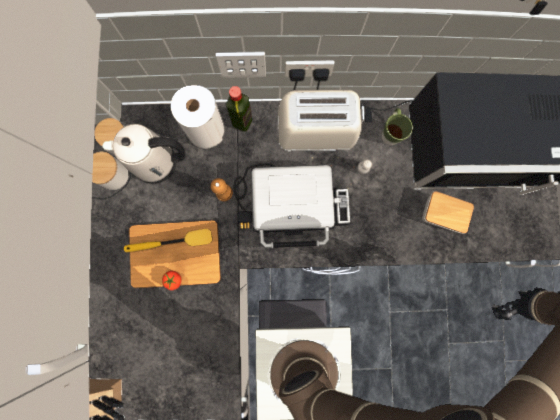

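View pics/side0.png

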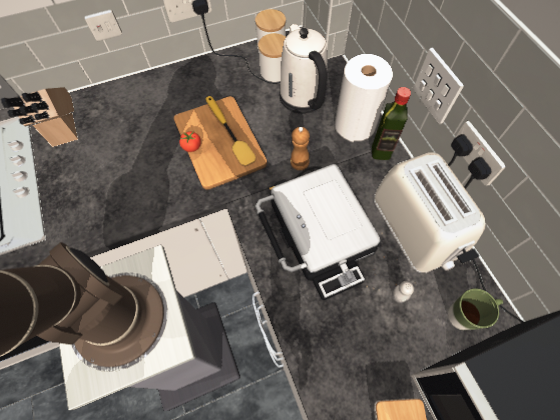

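The top view shows the press near (293,200), its lock at (343,205), the bar near (294,238) and the salt shaker at (365,167). The side view shows the lock at (340,280) and the bar at about (275,232). I'll enlarge both areas.

```bash
python3 - <<'E'
import cv2,numpy as np
a=cv2.imread('pics/top0.png')[155:255,240:380]; b=cv2.imread('pics/side0.png')[165:305,245:425]
a=cv2.resize(a,None,fx=4,fy=4,interpolation=2);b=cv2.resize(b,None,fx=4,fy=4,interpolation=2)
cv2.imwrite('pics/ta.png',a);cv2.imwrite('pics/sb.png',b)
E
```

```text
(no output)
```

View pics/ta.png

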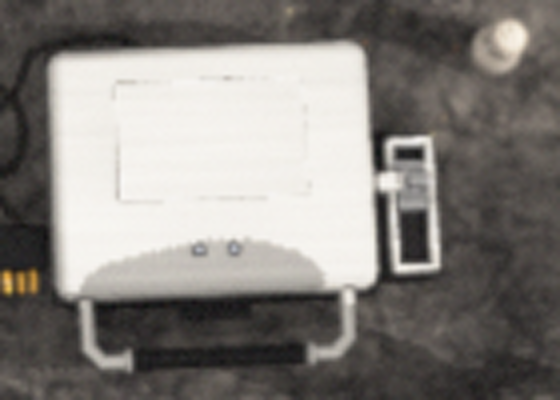

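View pics/sb.png

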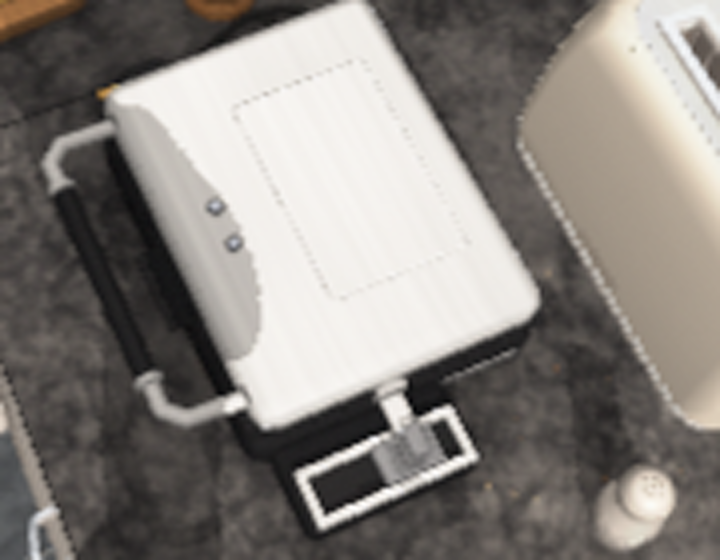

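Top crop: bar ends are at (133,357) and (307,353), and the grey grip is at (413,185). Side crop: bar ends are at (62,190) and (148,378), and the grip top is at about (410,438). I'll triangulate these.

```bash
python3 - <<'E'
from h import *
ct,Pt=cap('top','t1.png'); cs,Ps=cap('side','s1.png')
T=lambda x,y:((x+.5)/4-.5+240,(y+.5)/4-.5+155)
S=lambda x,y:((x+.5)/4-.5+245,(y+.5)/4-.5+165)
def tri(a,b):
    o1,d1=ray(ct,Pt,a);o2,d2=ray(cs,Ps,b);d1/=np.linalg.norm(d1);d2/=np.linalg.norm(d2)
    k=np.linalg.lstsq(np.c_[d1,-d2],o2-o1,rcond=None)[0]
    p,q=o1+k[0]*d1,o2+k[1]*d2; return (p+q)/2,np.linalg.norm(p-q)
print('barL',tri(T(133,357),S(62,190)),'barR',tri(T(307,353),S(148,378)))
bl=onz(ct,Pt,T(133,357),.1);br=onz(ct,Pt,T(307,353),.1)
sl=onz(cs,Ps,S(62,190),.1);sr=onz(cs,Ps,S(148,378),.1)
print('top z.1',bl,br,'side',sl,sr)
print('grip top',onz(ct,Pt,T(414,183),.089),onz(cs,Ps,S(410,438),.08))
fr=[onz(ct,Pt,T(*p),.046) for p in((388,138),(432,138),(440,270),(394,272))];print('frame',np.round(fr,4))
lid=[onz(ct,Pt,T(*p),.113) for p in((50,58),(368,45),(376,290),(60,298))];print('lid',np.round(lid,4))
mid=(bl+br+sl+sr)/4; d=(bl-br)+(sl-sr); yaw=np.arctan2(-d[0],d[1]); print('mid',mid,'yaw',np.degrees(yaw))
for d in(bl-br,sl-sr,fr[0]-fr[3],fr[1]-fr[2],): print(np.degrees(np.arctan2(d[1],d[0])))
Rz=R.from_euler('z',yaw).as_matrix(); O=mid-Rz@[-.152,0,.1]; print('O',O)
for n,p in dict(grip=[-.012,-.168,.089],barmid=[-.152,0,.1],hinge=[.095,0,.076]).items():
    X=O+Rz@p; print(n,X.round(4),proj(ct,Pt,X),proj(cs,Ps,X))
print('T',T(414,183),'S',S(410,438)); print('salt',onz(ct,Pt,T(510,35),.09))
E
```

```text
barL (array([0.42926609, 0.09362723, 0.10621675]), np.float64(0.003622233662739166)) barR (array([ 0.43153524, -0.04421872,  0.10007584]), np.float64(0.0002597259095996399))
top z.1 [0.43132514 0.09336245 0.1       ] [ 0.43166642 -0.0442506   0.1       ] side [0.42819475 0.09683812 0.1       ] [ 0.43141587 -0.04417386  0.1       ]
grip top [ 0.56758993 -0.13643311  0.089     ] [ 0.5690624  -0.13604425  0.08      ]
frame [[ 0.6124 -0.1235  0.046 ]
 [ 0.6118 -0.1607  0.046 ]
 [ 0.5005 -0.1629  0.046 ]
 [ 0.4996 -0.1244  0.046 ]]
lid [[ 0.6701  0.1551  0.113 ]
 [ 0.6765 -0.0996  0.113 ]
 [ 0.4795 -0.0989  0.113 ]
 [ 0.4781  0.1497  0.113 ]]
mid [0.43065054 0.02544403 0.1       ] yaw 0.7325227634551517
90.14209060955196
91.30857426826293
0.422115897424527
1.1425149356250768
O [5.82638121e-01 2.73872847e-02 1.38777878e-17]
grip [ 0.5728 -0.1408  0.089 ] [344.38633354 198.76453824] [349.87555226 274.21410341]
barmid [0.4307 0.0254 0.1   ] [294.38212409 243.65519445] [270.99241157 235.10493731]
hinge [0.6776 0.0286 0.076 ] [291.20200147 168.75115355] [355.45876412 205.22495735]
T (343.125, 200.375) S (347.125, 274.125)
salt [ 0.68879268 -0.22060451  0.09      ]
```

{"op": "move_arm", "data": {"moves": [[0,0,0,-0.12,8.5],[0,0,0,-0.12,8.5],[0,0,0,-0.12,8.5],[0,0,0,-0.12,8.5],[0,0,0,-0.12,8.5],[0,0,0,-0.12,8.5],[0,0,0,-0.12,8.5],[0,0,0,-0.12,8.5]], "grip_force": 40}}

```text
t: 0.87
tool_pos: [0.2443, -0.5751, 0.2311]
tool_rot: [-180.0, -0.0, 78.4]
ft_force: [-0.1, -0.1, -0.7]
finger_gap: 0.995
```

{"op": "move_arm", "data": {"moves": [[0,0,0,-0.11,8.5],[0,0,0,-0.11,8.5],[3,2.2,0,0,8.5],[3,2.2,0,0,8.5],[3,2.2,0,0,8.5],[3,2.2,0,0,8.5],[3,2.2,0,0,6],[3,2.2,0,0,6]]}}

```text
t: 1.53
tool_pos: [0.375, -0.3922, 0.2313]
tool_rot: [-180.0, 0.0, 90.6]
ft_force: [-0.2, -0.3, 0.1]
finger_gap: 0.743
```

{"op": "move_arm", "data": {"moves": [[3.15,2.45,0,0,6],[3.15,2.45,0,0,6],[3.15,2.45,0,0,6],[3.15,2.45,0,0,6],[3.15,2.45,0,0,6],[3.15,2.45,0,0,6],[3.15,2.45,0,0,6],[3.15,2.45,0,0,6]]}}

```text
t: 2.2
tool_pos: [0.5684, -0.1381, 0.2313]
tool_rot: [180.0, 0.0, 90.6]
ft_force: [0.2, -0.7, 0.6]
finger_gap: 0.701
```

{"op": "move_arm", "data": {"moves": [[0,0,2,0,6],[0,0,2,0,6],[0,0,0,0,6],[0,0,0,0,6]]}}

```text
t: 2.53
tool_pos: [0.5668, -0.1397, 0.1904]
tool_rot: [-179.8, -0.0, 90.6]
ft_force: [0.2, -0.1, 0.9]
finger_gap: 0.705
```

```bash
python3 - <<'E'
from h import *
c,P=cap('wrist','w1.png'); print(telemetry.state()['tool_pos'],P.round(3).tolist())
print('grip guess px',proj(c,P,np.array([.57,-.138,.089])), 'tcp',proj(c,P,telemetry.state()['tool_pos']))
E
```

```text
[ 0.56751972 -0.14007576  0.19162419] [[1.0, -0.011, 0.0, 0.566], [0.011, 0.964, 0.266, -0.073], [-0.003, -0.266, 0.964, 0.334], [0.0, 0.0, 0.0, 1.0]]
grip guess px [286.35885295 210.7887647 ] tcp [282.99056717 276.61632519]
```

View pics/w1.png

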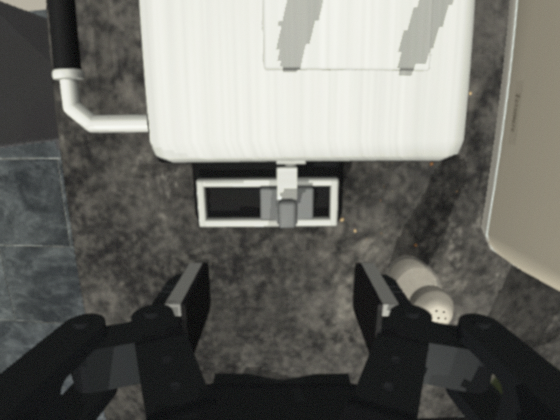

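The wrist view shows the grip top at about (288,213), within 2–3 mm of the prediction. The open fingers straddle it and the shaker at (430,290) is clear. Next I descend and close.

{"op": "move_arm", "data": {"moves": [[0,0.35,1.6,0,6],[0,0,1.6,0,6],[0,0,1.6,0,6],[0,0,1.6,0,6],[0,0,1.6,0,6],[0,0,1.6,0,6],[0,0,1.6,0,6],[0,0,1.5,0,6]]}}

```text
t: 3.25
tool_pos: [0.572, -0.1408, 0.0652]
tool_rot: [179.9, 0.1, 90.5]
ft_force: [-0.1, -0.0, 0.0]
finger_gap: 0.705
```

{"op": "move_arm", "data": {"moves": [[0,0,0,0,6],[0,0,0,0,0],[0,0,0,0,0],[0,0,0,0,0],[0,0,0,0,0],[0,0,0,0,0],[0,0,0,0,0],[0,0,0,0,0]]}}

```text
t: 3.92
tool_pos: [0.5719, -0.1399, 0.0657]
tool_rot: [179.9, 0.1, 90.6]
ft_force: [-0.8, -0.4, 7.1]
finger_gap: 0.145
```

{"op": "move_arm", "data": {"moves": [[0,-0.5,0,0,0],[0,-0.5,0,0,0],[0,-0.5,0,0,0],[0,-0.5,0,0,0],[0,-0.5,0,0,0],[0,-0.4,0,0,0],[0,0,0,0,0],[0,0,0,0,0]]}}

```text
t: 4.58
tool_pos: [0.5432, -0.1405, 0.0657]
tool_rot: [179.8, 0.1, 90.6]
ft_force: [0.8, -1.3, 9.2]
finger_gap: 0.143
```

{"op": "move_arm", "data": {"moves": [[0,-0.2,0,0,0],[0,-0.2,0,0,0],[0,0,0,0,0],[0,0,0,0,0],[0,0,0,0,0]]}}

```text
t: 5.0
tool_pos: [0.5429, -0.1405, 0.0658]
tool_rot: [179.4, 0.0, 90.6]
ft_force: [13.0, -2.7, -2.8]
finger_gap: 0.145
```

The slide has reached its stop: 29 mm of travel, with the force rising to 13 N. I'll release, rise and check.

{"op": "move_arm", "data": {"moves": [[0,0.2,0,0,0],[0,0,0,0,5],[0,0,0,0,5],[0,0,0,0,5],[0,0,0,0,5],[0,0,-2,0,5],[0,0,-2,0,5],[0,0,-2,0,5]]}}

```text
t: 5.67
tool_pos: [0.5392, -0.1396, 0.1244]
tool_rot: [-179.9, -0.0, 90.6]
ft_force: [0.4, 0.7, -0.3]
finger_gap: 0.586
```

{"op": "move_arm", "data": {"moves": [[0,0,-3,0,5],[0,0,-3,0,5],[0,0,-3,0,5],[2.7,-2,0,0,5],[2.7,-2,0,0,5],[0,0,0,0,5],[0,0,0,0,5]]}}

```text
t: 6.25
tool_pos: [0.4985, -0.085, 0.2146]
tool_rot: [-180.0, 0.0, 90.8]
ft_force: [0.4, -0.3, -0.5]
finger_gap: 0.587
```

```bash
python3 - <<'E'
from h import *
c,P=cap('wrist','w2.png'); s=telemetry.state(); print(s['tool_pos'],s['finger_gap'])
for X in([.431,.0255,.1],[.431,-.044,.1],[.543,-.1395,.089]): print(proj(c,P,np.array(X)))
E
```

```text
[ 0.49915469 -0.08627176  0.21442486] 0.5860531173882201
[182.92000267  47.29046142]
[187.10953322 151.10478449]
[335.63879177 271.04204093]
```

View pics/w2.png

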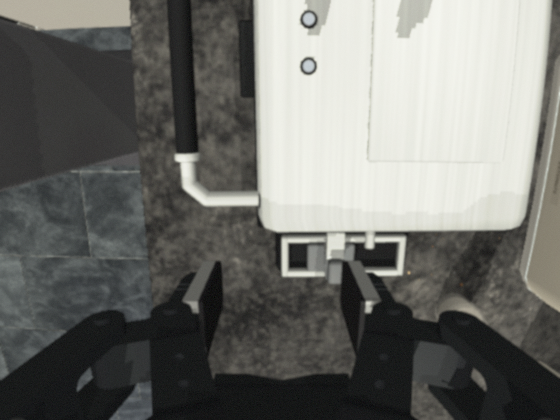

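The lock is fully forward: the tongue is at column 336 as predicted, and the lid pin at (370,240) is exposed. The bar matches the estimate to about 1 mm. Next I move over the bar and descend.

{"op": "move_arm", "data": {"moves": [[2.8,-1.68,0,0,5],[2.8,-1.68,0,0,5],[2.8,-1.68,0,0,5],[2.8,-1.68,0,0,5],[0,0,2,0,5],[0,0,2,0,5],[0,0,1,0,5],[0,0,0,0,5]]}}

```text
t: 6.97
tool_pos: [0.4301, 0.0241, 0.1623]
tool_rot: [-179.8, -0.0, 90.6]
ft_force: [-0.3, -0.3, 0.3]
finger_gap: 0.583
```

{"op": "move_arm", "data": {"moves": [[0,0,1.5,0,5],[0,0,1.5,0,5],[0,0,1.5,0,5],[0,0,1.5,0,5],[0,0,1.5,0,5],[0,0,0.8,0,5],[0,0,0,0,5],[0,0,0,0,5]]}}

```text
t: 7.63
tool_pos: [0.4315, 0.0247, 0.0815]
tool_rot: [-180.0, -0.0, 90.6]
ft_force: [0.7, -0.4, -0.0]
finger_gap: 0.585
```

{"op": "move_arm", "data": {"moves": [[0,0,0,0,1],[0,0,0,0,0],[0,0,0,0,0],[0,0,0,0,0],[0,0,0,0,0],[0,0,0,0,0],[0,0,0,0,0],[0,0,0,0,0]], "grip_force": 50}}

```text
t: 8.3
tool_pos: [0.4299, 0.0247, 0.0819]
tool_rot: [-179.9, 0.1, 90.6]
ft_force: [-6.5, -0.1, 10.0]
finger_gap: 0.169
```

{"op": "move_arm", "data": {"moves": [[0,0.15,-1.07,0,0],[0,0.15,-1.07,0,0],[0,0.24,-1.05,0,0],[0,0.25,-1.05,0,0],[0,0,0,0,0],[0,0,0,0,0]]}}

```text
t: 8.8
tool_pos: [0.4372, 0.0249, 0.1238]
tool_rot: [-179.8, 0.0, 90.6]
ft_force: [-4.2, 0.8, -2.1]
finger_gap: 0.167
```

{"op": "move_arm", "data": {"moves": [[0,0.33,-1.03,0,0],[0,0.34,-1.03,0,0],[0,0.42,-1.0,0,0],[0,0.43,-1.0,0,0],[0,0.51,-0.96,0,0],[0,0.51,-0.96,0,0],[0,0,0,0,0],[0,0,0,0,0]]}}

```text
t: 9.47
tool_pos: [0.4607, 0.0253, 0.1831]
tool_rot: [-179.6, 0.1, 90.7]
ft_force: [-11.5, 1.0, 1.9]
finger_gap: 0.162
```

{"op": "move_arm", "data": {"moves": [[0,0.59,-0.91,0,0],[0,0.59,-0.91,0,0],[0,0.67,-0.85,0,0],[0,0.67,-0.85,0,0],[0,0.74,-0.79,0,0],[0,0.74,-0.79,0,0],[0,0,0,0,0],[0,0,0,0,0]]}}

```text
t: 10.13
tool_pos: [0.4981, 0.0261, 0.235]
tool_rot: [-179.3, 0.1, 90.7]
ft_force: [-27.9, 0.0, 20.7]
finger_gap: 0.166
```

Most of the lift is done, but a radial force of about 34 N has built up. I'll look before going on.

```bash
python3 - <<'E'
from h import *
c,P=cap('side','s3.png'); w,Pw=cap('wrist','w3.png'); s=telemetry.state()
print(s['tool_pos'],s['ft_force'],s['ft_torque'],s['finger_gap'])
a=cv2.resize(cv2.imread('pics/s3.png')[130:310,220:400],(540,540),interpolation=2)
b=cv2.imread('pics/w3.png')[:300,150:410]
cv2.imwrite('pics/m3.png',np.hstack([a,np.vstack([b,np.zeros((240,260,3),np.uint8)])]))
h=np.array([.6776,.0286,.076])
for th in(30,35,40,45,50):
    t=np.radians(th+5.55); 
    for y in (-.07,.07): 
        q=proj(c,P,h+[-.24816*np.cos(t)+-.014*y,y,.24816*np.sin(t)]); print(th,y,q.round(1),((q-[220,130])*3).round())
E
```

```text
[0.49786088 0.02604117 0.23475016] [-27.87630499  -0.1351775   20.96024097] [0.05218535 6.01800552 0.07255392] 0.16399106174053651
30 -0.07 [299.6 232.7] [239. 308.]
30 0.07 [275.2 182.4] [166. 157.]
35 -0.07 [305.4 227.5] [256. 293.]
35 0.07 [280.4 176.8] [181. 140.]
40 -0.07 [312.1 222.1] [276. 276.]
40 0.07 [286.2 171.1] [199. 123.]
45 -0.07 [319.4 216.7] [298. 260.]
45 0.07 [292.8 165.4] [218. 106.]
50 -0.07 [327.4 211.2] [322. 243.]
50 0.07 [300.  159.8] [240.  89.]
```

View pics/m3.png

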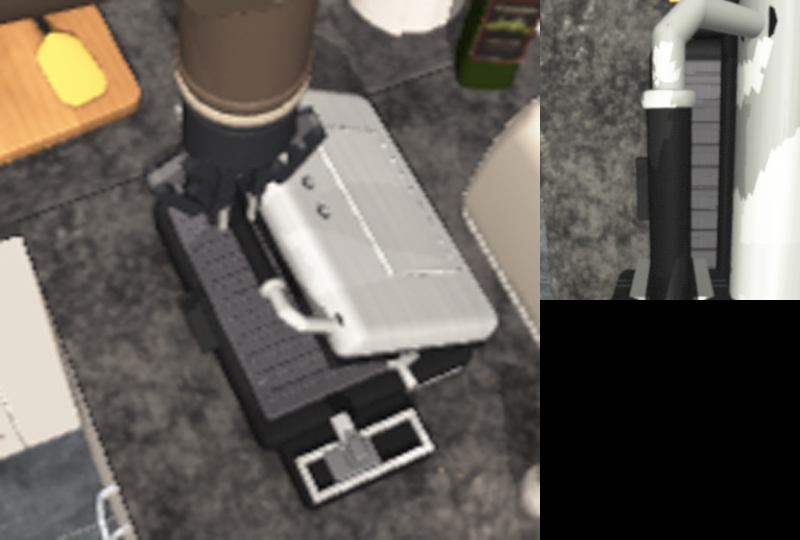

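The side view shows the lid at about 40° with the bar end at (275,283), nothing touching except the fingers on the bar, and the lock still forward. The force fits a small error in the arc radius, so I'll ease outward while finishing the last degrees.

{"op": "move_arm", "data": {"moves": [[0,-0.2,-0.1,0,0],[0,-0.2,-0.1,0,0],[0,0,0,0,0],[0,0,0,0,0]]}}

```text
t: 10.57
tool_pos: [0.4991, 0.026, 0.2363]
tool_rot: [-179.9, -0.0, 90.7]
ft_force: [-5.1, 2.8, 1.0]
finger_gap: 0.163
```

{"op": "move_arm", "data": {"moves": [[0,0.38,-0.39,0,0],[0,0.38,-0.39,0,0],[0,0.38,-0.39,0,0],[0,0.38,-0.39,0,0],[0,0,0,0,0],[0,0,0,0,0],[0,0,0,0,0]]}}

```text
t: 11.15
tool_pos: [0.5154, 0.0264, 0.2524]
tool_rot: [-180.0, -0.0, 90.7]
ft_force: [-5.2, 2.7, 2.2]
finger_gap: 0.169
```

```bash
python3 - <<'E'
from h import *
c,P=cap('side','s4.png'); t,Pt=cap('top','t4.png'); s=telemetry.state()
print(s['tool_pos'],s['ft_force'],abs(s['qvel']).max(),s['finger_gap'])
a=cv2.resize(cv2.imread('pics/s4.png')[190:260,280:350],(560,560),interpolation=2)
cv2.imwrite('pics/m4.png',a)
h=np.array([.6776,.0286,.076])
for th in(39,42,45,48,51):
    k=np.radians(th+5.55); e=np.array([-.24816*np.cos(k)+.014*.075,-.075,.24816*np.sin(k)])
    q=proj(c,P,h+e); print(th,((q-[280,190])*8).round())
E
```

```text
[0.51538287 0.02642726 0.25243196] [-4.87709914  2.82648705  1.26415185] 0.11236013341100672 0.1678068708143569
39 [253. 281.]
42 [288. 255.]
45 [324. 229.]
48 [362. 203.]
51 [401. 176.]
```

View pics/m4.png

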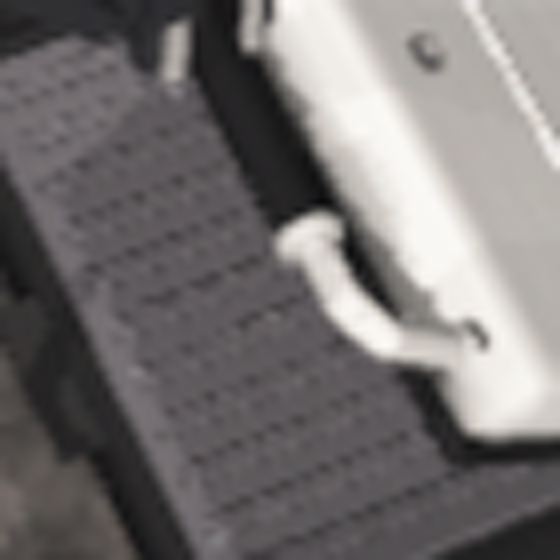

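The collar at the bar end is at about (303,233), which gives 43.6°, in agreement with the tool position (43.6–46°). I'll nudge up 1°, settle and hand in.

{"op": "move_arm", "data": {"moves": [[0,0.15,-0.14,0,0],[0,0.15,-0.14,0,0],[0,0,0,0,0],[0,0,0,0,0],[0,0,0,0,0],[0,0,0,0,0],[0,0,0,0,0],[0,0,0,0,0]]}}

```text
t: 11.92
tool_pos: [0.5184, 0.0265, 0.255]
tool_rot: [-180.0, -0.0, 90.7]
ft_force: [-4.4, 3.2, 0.1]
finger_gap: 0.162
```

```bash
python3 - <<'E'
from h import *
s=telemetry.state(); print(s['t'],s['tool_pos'],s['ft_force'],abs(s['qvel']).max(),s['finger_gap'])
if s['finger_gap']>.12: print(workorder.job_done())
E
```

```text
11.9167 [0.51837936 0.02646643 0.25498165] [-4.42107359  3.24806702  0.05334581] 0.10776226216577758 0.16181490574723761
the job is handed in; nothing more can be done
None
```

The lid lock is released and the gripper is still holding the lid by its bar at about 45°. The job is handed in; no verdict was given.

- **Lock:** I pulled it forward 29 mm until it met its stop, where the force rose to 13 N. The camera afterwards showed it fully forward with the lid pin uncovered, and it was still forward when the lid was at about 40°.
- **Lid angle:** the last picture, before a final 1° nudge up, gave 43.6°. After the nudge the tool's sideways position gives about 45° and its height about 47°. That is a small disagreement, but both are within the 6° allowed.
- **Hold:** just before handing in, the fingers were closed on the bar (opening about 14 mm), the arm was still and the wrist force was about 5 N.
- **During the lift:** a force of about 35 N built up at the wrist near 40°, because my arc did not quite match the bar's real path. I eased the tool outward by a few millimetres and it dropped to about 6 N.
- **Other things on the worktop:** I touched nothing else, but I did not measure their positions again at the end.

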